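# Hold the spring clip gaping round the order board's edge

### The job

The cook wants to slip an order under the clip on the standing order board. Pick the spring clip off the table by its handles, squeezing them fully so that the jaws gape, turn its mouth squarely to the board's free upright edge and bring it on level, at about the middle of the edge's height, until the edge stands well inside the open mouth, midway between the jaws. Finish while still holding it there, squeezed open and still, with clip and board not touching; do not bump the board, or disturb the bowl, the stamp and the rice cake near by.

Things in the scene. Friction and masses are not known exactly. Their poses are not given: they have to be found in the camera images.
- clip: Metal spring clip lying on its side, 95 mm long, 30 mm high, 51 mm wide over the spread handle ends at rest, 0.09 kg. Origin: underside, on the upright hinge axis; x points out of the mouth, y across the jaws (the handles are squeezed along y), z up. Jaw tips at x = +51 mm, handle ends at x = -43 mm at rest, -48 squeezed. This frame stays on the jaws' midline at any opening.
- clip_handles (a point): Where to centre the finger pads: midline between the handles, x = -28 mm, 15 mm above the underside. A grey spine, 24 mm wide, between the handles (x = -48 to -4 mm) stops the squeeze: the pads end flat on spine and handles, 24 mm apart. The spring resists with about 3 N per finger at first, 9 N fully squeezed; grip with 30 N or more.
- clip_mouth (a point): Point on the midline between the jaw tips, x = +50 mm, y = 0, 15 mm above the clip's underside.
- clip_left (a joint): Opening angle of each lever (both move alike), rad: 0 = jaw tips nearly shut (3 mm apart), about 0.30 = handles squeezed parallel on the spine, jaw tips about 30 mm apart. The spring always pushes it back to 0.
- board_stand: Order board on a stand, loose, 0.7 kg. Origin: on the table under the board's plane; x runs along the board away from its free edge, y across it, z up. White board: 3 mm thick, x = -65 to +60 mm, 32 to 112 mm above the table. Steel foot x = -22 to +62 mm, 70 wide, 10 high; wooden cheeks x = 0 to +60 mm, 23 wide, 65 high. Free upright edge at x = -65 mm.
- board_edge (a point): Middle of the board's free upright edge: x = -65 mm, y = 0, 72 mm above the table. Fixed bowls 50 mm high and 154 mm across stand near by on the far side.
- bowl: Pressed steel bowl, 154 mm across, 50 mm high, origin under its centre. Leave alone.
- stamp: White plunger stamp, 46 mm across, 43 mm high, origin under its centre. Leave alone.
- cake: Pumpkin-shaped rice cake, 50 x 48 x 41 mm, origin under its centre. Leave alone.

How it is judged:
By the outcome, as a careful person would: the job done as asked, in the order asked, and still so for the second after the job is handed in, while the arm keeps its last pose, push and grip.
It also fails if it takes over 29 s, if anything falls off the work surface, if the arm or the gripper's body presses on something with over 40 N, if the wrist force passes 120 N, or if a joint passes its speed limit or range.

### The arm

A 6-joint arm with a two-finger parallel gripper is mounted at the origin on a cart in front of the work surface, level with it; the furniture and walls round the work are solid. World frame = base frame: x ahead of the robot, y to its left, z up, the work surface at z = 0. Lengths are in m, angles in degrees, forces in N, time in s.
With the tool pointing down it reaches from about 0.4 to 0.825 m from the base axis. Payload 7 kg.
Tool frame: the origin (TCP) lies at the very end of the fingers, on their centre line; the grasp point (between the pads) lies 19 mm behind it; z points along the fingers, y is the line along which they close (so a half turn about z gives the same grasp; the last joint's range is limited). The gripper opens to 88 mm and grips with 3 to 60 N. Pads are 19 mm wide; open, the fingers measure 130 mm over their backs; the gripper's body (78 mm by 193 mm) begins 47 mm behind the grasp point.
Start: joints at [-46.748, 20.546, 0.682, 0, -70.136, -16.507], TCP at [0.304, -0.603, 0.227] pointing down, gripper open.
Joint ranges: [-176.03, 176.03], [-82.01, 121.73], [-58.28, 71.71], [-173.87, 95.51], [-174.79, -0.11], [-173.66, 173.66]. Speed limits (degrees/s): [136.94, 136.94, 172.46, 180, 180, 180].

### API

Orientations are given as [roll, pitch, yaw] about the fixed x, y, z axes, in that order (R = Rz(yaw) Ry(pitch) Rx(roll)).
In Python, from plant import get_obs, snapshot, camera_params, close_job, boxes_of, cut_out, landmark_of gives the robot as it stands.
- The arm moves only by the shell command python3 -m inch 'ROWS' [OPENING]. ROWS is text: rows parted by semicolons, each of 6 numbers parted by spaces: the shift along the tool's x, y, z in units of 30 cm (1.0 is 30 cm), then the turn, a rotation vector about the tool's x, y, z in units of pi rad (1.0 is pi rad). A call has 1 to 10 rows; each row is the pose to reach, as a shift and turn from the pose commanded when the call began, along the tool's axes at that moment, turning the shorter way round; what a row does not reach only later rows make up. A row lasts 1/12 s, in which the tool goes at most 41.7 mm and 7.16 degrees, less where a joint would pass 70% of its speed; a pose out of reach is approached as far as the arm can. A call with a number of a shift or a turn outside -1 to 1 is refused whole. A call with a gripper value outside its range is refused whole. OPENING is the closure, from -1 (fully open) to 1 (shut), set as the call begins (- or left out, the last holds). The fingers move at their own pace and stop on an object; the grip force is fixed at half the most. Time passes only in rows, so rows that repeat a pose let the fingers close. It gives the time, the measured TCP pose, the force, the opening and the grip force at its end, in the units of the state.
- get_obs(): the state, without advancing time (a new reading comes with each control period).
- snapshot(name): name is "side" or "top" or "wrist"; returns the picture (400x640x3 uint8, red, green, blue); there is no depth.
- camera_params(name): a dict with "mtx" (3x3 intrinsics, pixels), "k1" (the pictures are not rectified: a ray, as slopes to the right and down, at radius r is drawn at 1 + k1 r^2 times it, then the intrinsics apply), "rvec" (rotation vector, rad) and "tvec" (3), from world to camera coordinates, as OpenCV has them. Camera axes: x right, y down, z forward; pixel columns grow to the right and rows downward; lengths in m; the calibration is good to about 2 mm. A picture is of the moment at which its call begins: read the wrist's pose just before it. camera_params takes no time and is no camera call; for the wrist camera it gives the pose at the moment of the call.
- close_job(): hands the job in; it is judged then, once.
Trained networks look in the newest picture that a camera, given by its name, has taken for a name from the list of things; names that differ only in an ending like _2 or _b are one class to them, and where a whole thing is asked for, a point or a joint stands for the part that bears it (a point fixed in the world has none). Each returns a list of dicts, best first, with "p" (0 to 1); they miss things now and then, are a little off and sometimes report something else, mostly with a low value. They report only what shows in the picture. A call takes as long as a camera call.
- boxes_of(camera, thing): "rect" ([left, top, width, height] in pixels, round what is visible of it).
- cut_out(camera, thing): "pixels" (400x640 bool, what is visible of it) and "rect" ([left, top, width, height] in pixels, round what is visible of it).
- landmark_of(camera, thing): "uv" ([column, row] in pixels: a listed point, or the origin of a listed thing).
The state is a dict: "clock": time; "joint_pos": joint angles; "qvel": joint speeds; "tau": joint torques, N m; "tool_pos": TCP position; "orientation": TCP orientation; "force": force on the tool from outside, world axes, zero at the start; "moment": the same for the moment, N m; "opening": finger opening in m; "gripper_force": force on a finger pad.
Only numpy, scipy, OpenCV 4.12 (cv2) and the standard library are available. Lean on these libraries where they do the work, as an engineer would, in place of code of your own. Each camera call takes 0.05 s, during which the arm holds its last target. There are 200 camera calls.

## Working session

There is one attempt and no reset: what is moved stays moved. The work goes in short steps, Python scripts to look and compute and a shell command to move; the robot and the scene stay as the last step left them, time stands still between calls to the robot, and variables do not carry over. Pictures are saved under pics/ and viewed, at most 12 in all, crops included, and the job is handed in when it is done.

```bash
mkdir -p pics
cat > h.py <<'E'
import numpy as np, cv2
from plant import *
from scipy.spatial.transform import Rotation as R
def ray(cam,uv,P=None):
    P=P or camera_params(cam); K=np.array(P["mtx"]);k=P["k1"]
    d=(np.array(uv,float)-[K[0,2],K[1,2]])/[K[0,0],K[1,1]]
    s=d.copy()
    for _ in range(30): s=d/(1+k*(s@s))
    Rm=cv2.Rodrigues(np.array(P["rvec"],float))[0];t=np.array(P["tvec"],float).ravel()
    return -Rm.T@t, Rm.T@np.array([s[0],s[1],1])
def atz(cam,uv,z,P=None):
    o,d=ray(cam,uv,P); return o+d*(z-o[2])/d[2]
def tri(c1,u1,c2,u2):
    o1,d1=ray(c1,u1);o2,d2=ray(c2,u2)
    s=np.linalg.lstsq(np.stack([d1,-d2],1),o2-o1,rcond=None)[0]
    a=o1+d1*s[0];b=o2+d2*s[1]; return (a+b)/2,np.linalg.norm(a-b)
def proj(cam,X):
    P=camera_params(cam);Rm=cv2.Rodrigues(np.array(P["rvec"],float))[0]
    c=Rm@np.array(X)+np.array(P["tvec"],float).ravel();s=c[:2]/c[2];s=s*(1+P["k1"]*(s@s))
    K=np.array(P["mtx"]);return K[:2,:2]@s+K[:2,2]
E
python3 - <<'E'
from h import *
print(get_obs())
for c in["side","top"]:
    im=snapshot(c);cv2.imwrite(f"pics/{c}0.png",im[...,::-1])
    o,d=ray(c,[320,200]);print(c,o,d)
    for t in["clip","clip_handles","clip_mouth","board_edge","board_stand","bowl","stamp","cake"]:
        r=landmark_of(c,t)[:2]
        print(t,[(np.round(x["uv"]),round(x["p"],2),np.round(atz(c,x["uv"],.072 if t=="board_edge" else .015 if "_" in t and t!="board_stand" else 0),3)) for x in r])
    for t in ["clip","board_stand"]: print(t,[(x["rect"],x["p"]) for x in boxes_of(c,t)[:2]])
E
```

```text
{'clock': 0.0, 'joint_pos': array([-4.67461880e+01,  2.05908473e+01,  6.33385595e-01, -2.02153807e-02,
       -7.01360160e+01, -1.65073096e+01]), 'qvel': array([ 0.04730903, -0.08983059,  0.06946692, -0.00264783, -0.01549002,
       -0.02947592]), 'tau': array([ 9.66837142e-04, -5.82712913e+01,  2.93053293e+01,  6.99707419e+00,
        6.81172955e-03, -1.35781906e-04]), 'tool_pos': array([ 0.30353583, -0.60234742,  0.22562608]), 'orientation': array([ 1.79904975e+02, -8.34265905e-03, -1.53260375e+02]), 'force': array([ 0.11686572,  0.07985091, -0.03473271]), 'moment': array([-0.07145874,  0.02888156,  0.00293423]), 'gripper_force': 0.0, 'opening': 0.08787844739683481}
side [0.07175861 1.18213104 0.66872257] [ 0.33437045 -0.83248647 -0.44195161]
clip [(array([371., 188.]), 0.48, array([ 0.45 , -0.237,  0.   ]))]
clip_handles [(array([374., 178.]), 0.66, array([ 0.455, -0.291,  0.015]))]
clip_mouth [(array([359., 187.]), 0.62, array([ 0.482, -0.194,  0.015]))]
board_edge [(array([324., 223.]), 0.57, array([0.459, 0.184, 0.072]))]
board_stand [(array([314., 260.]), 0.9, array([0.459, 0.
[... 582 characters left out ...]
es [(array([444., 233.]), 0.82, array([ 0.45 , -0.272,  0.015]))]
clip_mouth [(array([422., 226.]), 0.93, array([ 0.47 , -0.213,  0.015])), (array([434., 232.]), 0.18, array([ 0.453, -0.247,  0.015]))]
board_edge [(array([432., 155.]), 0.36, array([ 0.655, -0.234,  0.072]))]
board_stand [(array([253., 230.]), 0.56, array([0.459, 0.254, 0.   ]))]
bowl [(array([430., 158.]), 0.8, array([ 0.663, -0.246,  0.   ]))]
stamp [(array([349., 254.]), 0.74, array([ 0.392, -0.011,  0.   ]))]
cake [(array([218., 255.]), 0.8, array([0.39 , 0.349, 0.   ])), (array([444., 232.]), 0.22, array([ 0.452, -0.278,  0.   ]))]
clip [([419.9, 217.6, 31.3, 24.4], 0.95)]
board_stand [([223.1, 212.8, 43.3, 25.2], 0.94)]
```

Run:
```python
import cv2,numpy as np
a=cv2.imread("pics/top0.png");b=cv2.imread("pics/side0.png")
x=cv2.resize(a[120:280,200:470],(800,474),interpolation=2)
cv2.imwrite("pics/c1.png",x)
cv2.imwrite("pics/c2.png",cv2.resize(b[150:300,250:420],(680,600),interpolation=2))
```

```text
(no output)
```

View pics/c1.png

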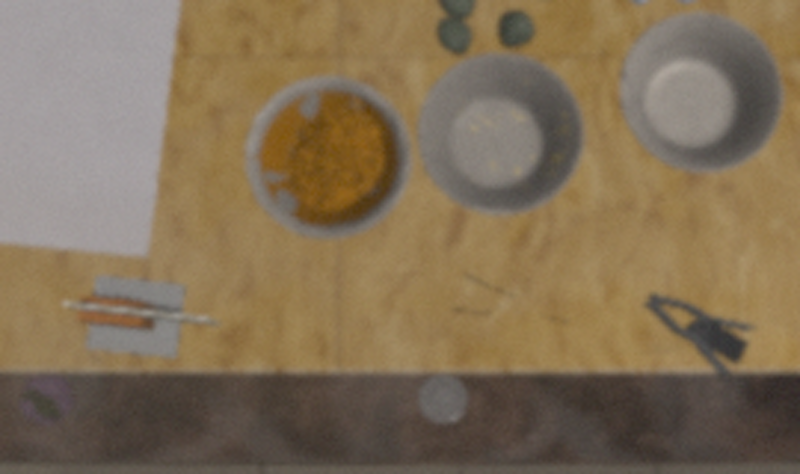

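View pics/c2.png

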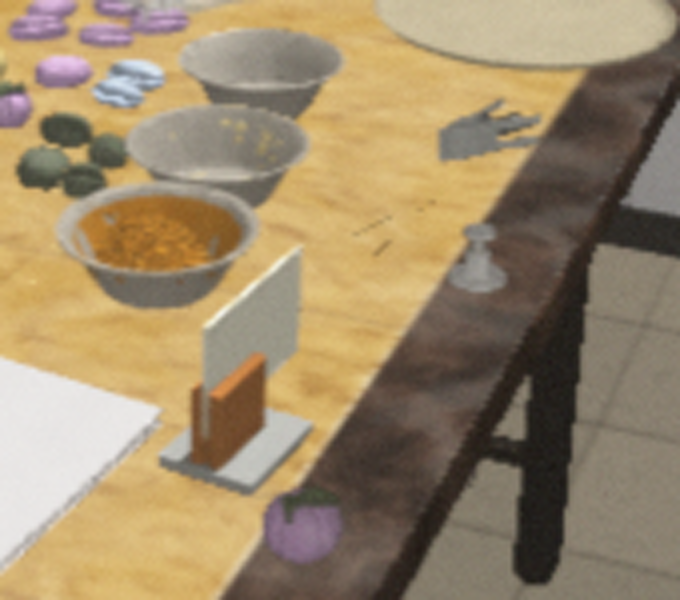

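```bash
cat >> h.py <<'E'
def goal(p,yaw,base=None,verbose=1):
    o=get_obs(); p0,e=base if base is not None else (o["tool_pos"],o["orientation"])
    A=R.from_euler("xyz",e,degrees=True);B=R.from_euler("xyz",[180,0,yaw],degrees=True)
    s=A.inv().apply(np.array(p)-p0)/.3;r=(A.inv()*B).as_rotvec()/np.pi
    print("row",np.round(s,4),np.round(r,4),"clock",round(o["clock"],2))
E
python3 - <<'E'
from h import *
P=lambda x,y:(200+x*270/800,120+y*160/474)
S=lambda x,y:(250+x/4,150+y/4)
e=atz("top",P(212,321),.112);f=atz("top",P(65,303),.112)
print("board top ends",e,f,np.linalg.norm(e-f),np.degrees(np.arctan2(*(f-e)[1::-1])))
print("side edge top",atz("side",S(300,250),.112),"bot",atz("side",S(297,372),.032),"far top",atz("side",S(205,323),.112))
print("orange bowl",atz("top",P(327,157),.05))
m=atz("top",P(650,300),.015);h=atz("top",P(738,351),.03);print(m,h,np.degrees(np.arctan2(*(m-h)[1::-1])))
goal([.452,-.28,.2],-109)
E
```

```text
board top ends [0.45669105 0.18584008 0.112     ] [0.47170068 0.31152223 0.112     ] 0.12657524190451552 83.18969058872261
side edge top [0.4529097  0.19668908 0.112     ] bot [0.44529636 0.21712999 0.032     ] far top [0.47056267 0.308282   0.112     ]
orange bowl [0.60997347 0.09301144 0.05      ]
[ 0.48174552 -0.20576652  0.015     ] [ 0.43375966 -0.28189411  0.03      ] 57.77534562128212
row [-0.9255  0.7384  0.0885] [ 0.      0.     -0.2459] clock 1.1
```

```bash
python3 -m inch '-.925 .738 .088 0 0 -.246; -.925 .738 .088 0 0 -.246; -.925 .738 .088 0 0 -.246; -.925 .738 .088 0 0 -.246; -.925 .738 .088 0 0 -.246; -.925 .738 .088 0 0 -.246; -.925 .738 .088 0 0 -.246; -.925 .738 .088 0 0 -.246; -.925 .738 .088 0 0 -.246; -.925 .738 .088 0 0 -.246' -1
python3 - <<'E'
from h import *
print(get_obs()["tool_pos"],get_obs()["orientation"],np.abs(get_obs()["qvel"]).max())
P=camera_params("wrist");im=snapshot("wrist");cv2.imwrite("pics/w1.png",im[...,::-1])
print(ray("wrist",[320,200],P))
for t,z in[("clip",0),("clip_handles",.015),("clip_mouth",.015)]:
    print(t,[(np.round(x["uv"],1),x["p"],np.round(atz("wrist",x["uv"],z,P),4)) for x in landmark_of("wrist",t)[:2]])
E
```

```text
clock: 1.93
tool_pos: [0.4535, -0.2768, 0.2002]
orientation: [-180.0, 0.0, -108.8]
force: [-0.2, -0.5, -0.1]
opening: 0.0876
gripper_force: 0.0
[ 0.45346626 -0.27677293  0.20024204] [-1.79961457e+02  3.44928377e-02 -1.08754406e+02] 4.374862172777392
(array([ 0.4270563 , -0.35623994,  0.35843314]), array([ 0.09682265,  0.27677716, -0.95618003]))
clip [(array([328.8, 199.3]), 0.92, array([ 0.4537, -0.2501,  0.    ]))]
clip_handles [(array([333.5, 185.8]), 0.93, array([ 0.4431, -0.2672,  0.015 ]))]
clip_mouth [(array([317.5, 247.3]), 0.92, array([ 0.4825, -0.2047,  0.015 ])), (array([154.4, 256.7]), 0.42, array([ 0.6619, -0.2534,  0.015 ]))]
```

View pics/w1.png

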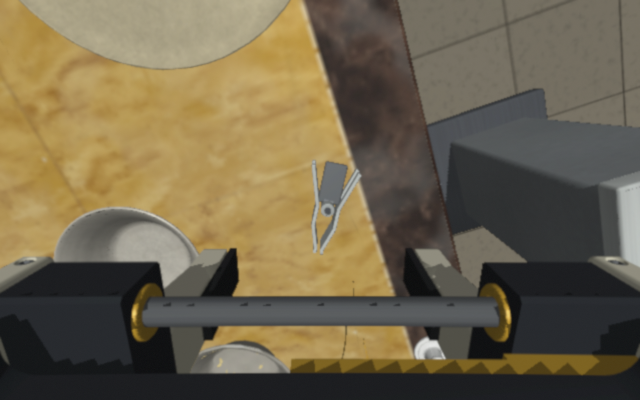

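Run:
```python
from h import *
print(get_obs()["tool_pos"],get_obs()["orientation"],np.abs(get_obs()["qvel"]).max())
P=camera_params("wrist")
w=lambda u,z:atz("wrist",u,z,P)
t=w((319.5,250),.03);a=w((314,162),.03);b=w((358.5,172),.03);s=w((337.5,164),.03);hg=w((326.5,210),.03)
yaw=lambda p,q:np.degrees(np.arctan2(*(q-p)[1::-1]))
print(t,(a+b)/2,s,hg,np.linalg.norm(a-b),np.linalg.norm(t-s),yaw(s,t),yaw((a+b)/2,t),yaw(s,hg),yaw(hg,t))
r=landmark_of("wrist","clip_mouth")[0]["uv"];q=landmark_of("wrist","clip_handles")[0]["uv"]
m=w(r,.015);h=w(q,.015);print(m,h,np.linalg.norm(m-h),yaw(h,m))
```

```text
[ 0.45181825 -0.28055243  0.20030319] [-1.79989478e+02 -4.78539706e-03 -1.08977524e+02] 1.061536822254948
[ 0.47761097 -0.21151313  0.03      ] [ 0.43190307 -0.29237496  0.03      ] [ 0.42986628 -0.29491226  0.03      ] [ 0.45575783 -0.25251085  0.03      ] 0.04584957295761061 0.09609874602747619 60.20954246450368 60.522290911610426 58.59053499228017 61.940907661048506
[ 0.48105154 -0.20865178  0.015     ] [ 0.44138358 -0.27100853  0.015     ] 0.07390475210008672 57.53770524113672
```

Run:
```python
from h import *
goal([.4415,-.27,.11],-120.)
```

```text
row [-0.0238  0.0437  0.3007] [-0.     -0.      0.0608] clock 2.23
```

```bash
python3 -m inch '-.024 .044 .3 0 0 .061; -.024 .044 .3 0 0 .061;-.024 .044 .3 0 0 .061;-.024 .044 .3 0 0 .061;-.024 .044 .3 0 0 .061;-.024 .044 .3 0 0 .061'
python3 - <<'E'
from h import *
print(get_obs()["tool_pos"],get_obs()["orientation"],np.abs(get_obs()["qvel"]).max())
P=camera_params("wrist");im=snapshot("wrist");cv2.imwrite("pics/w2.png",im[...,::-1])
cv2.imwrite("pics/w2c.png",cv2.resize(im[60:360,200:480,::-1],None,fx=2,fy=2,interpolation=2))
import pickle;pickle.dump(P,open("P2","wb"))
v={}
for t,z in[("clip",0),("clip_handles",.015),("clip_mouth",.015)]:
    x=landmark_of("wrist",t)[0]; v[t]=atz("wrist",x["uv"],z,P);print(t,x["uv"],x["p"],v[t])
d=v["clip_mouth"]-v["clip_handles"];print(np.linalg.norm(d),np.degrees(np.arctan2(d[1],d[0])))
E
```

```text
clock: 2.73
tool_pos: [0.4435, -0.2701, 0.1123]
orientation: [-179.8, 0.0, -119.9]
force: [0.5, -0.0, 1.5]
opening: 0.0875
gripper_force: 0.0
[ 0.4435296  -0.27013805  0.11234481] [-1.79818516e+02  1.61129225e-02 -1.19851224e+02] 0.5690854895760403Traceback (most recent call last):
  File "<stdin>", line 8, in <module>
IndexError: list index out of range
```

View pics/w2c.png

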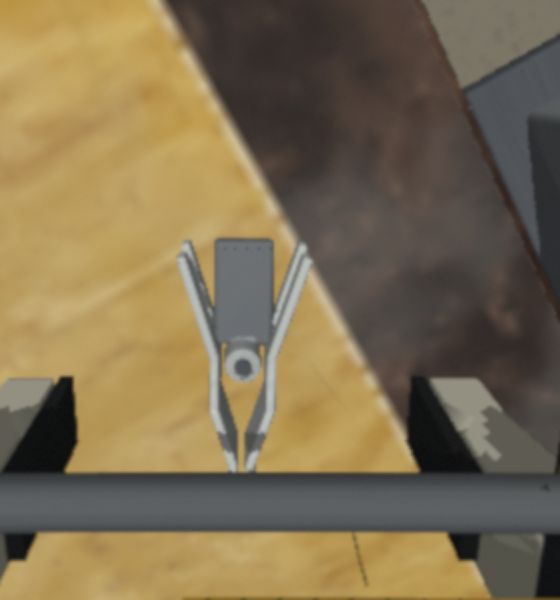

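Run:
```python
from h import *
import pickle;P=pickle.load(open("P2","rb"))
w=lambda x,y,z:atz("wrist",(200+x/2,60+y/2),z,P)
for z in(.03,.027): print(z,w(243,367,z),w(244,240,z),w(216,300,z),w(273,300,z),w(183,258,z),w(308,260,z), w(241,470,z))
a=w(244,240,.03);b=w(243,367,.03)
print(np.linalg.norm(a-b),np.degrees(np.arctan2(*(b-a)[1::-1])),"width",np.linalg.norm(w(216,300,.03)-w(273,300,.03)))
l,r=w(183,258,.03),w(308,260,.03);m=(l+r)/2;t=w(241,470,.03)
print("spread",np.linalg.norm(l-r),"yaw",np.degrees(np.arctan2(*(t-m)[1::-1])),np.linalg.norm(t-m))
for y in (59.8,60.2):
  u=np.array([np.cos(np.radians(y)),np.sin(np.radians(y)),0]); print(b-.028*u, a+.020*u, m+.015*u)
```

```text
0.03 [ 0.45667395 -0.24759062  0.03      ] [ 0.43078466 -0.29209084  0.03      ] [ 0.45175252 -0.27697773  0.03      ] [ 0.43283667 -0.2661643   0.03      ] [ 0.45405274 -0.2974315   0.03      ] [ 0.41378622 -0.27350551  0.03      ] [ 0.48062286 -0.20741223  0.03      ]
0.027 [ 0.45735564 -0.24640518  0.027     ] [ 0.43114346 -0.29146039  0.027     ] [ 0.45237283 -0.27615879  0.027     ] [ 0.43322107 -0.2652105   0.027     ] [ 0.45470174 -0.29686766  0.027     ] [ 0.41393302 -0.27264327  0.027     ] [ 0.48160323 -0.2057257   0.027     ]
0.051483246433425486 59.81005027605847 width 0.021788523074276256
spread 0.04683851329852618 yaw 59.10667073801948 0.090961462422122
[ 0.44258939 -0.27179032  0.03      ] [ 0.44084506 -0.27480534  0.03      ] [ 0.44146478 -0.27250439  0.03      ]
[ 0.44275868 -0.27188806  0.03      ] [ 0.44072414 -0.27473553  0.03      ] [ 0.44137409 -0.27245203  0.03      ]
```

Run:
```python
from h import *
goal([.4418,-.272,.012],-120.)
```

```text
row [0.0094 0.002  0.334 ] [-0.0011  0.0003  0.0006] clock 2.83
```

```bash
python3 -m inch '.009 .002 .15 0 0 0;.009 .002 .25 0 0 0;.009 .002 .30 0 0 0;.009 .002 .334 0 0 0;.009 .002 .334 0 0 0;.009 .002 .334 0 0 0;.009 .002 .334 0 0 0'
python3 -c "
from h import *
goal([.4418,-.272,.003],-120.)"
```

```text
clock: 3.42
tool_pos: [0.4413, -0.2715, 0.0115]
orientation: [-179.9, 0.0, -119.9]
force: [-0.4, 0.5, 0.2]
opening: 0.0876
gripper_force: 0.0
row [ 0.0007 -0.0022  0.0283] [-0.0008  0.0002  0.0004] clock 3.42
```

```bash
python3 -m inch '0 -.002 .014 0 0 0;0 -.002 .028 0 0 0;0 -.002 .028 0 0 0;0 -.002 .028 0 0 0;0 -.002 .028 0 0 0' -1
python3 -m inch '0 0 0 0 0 0;0 0 0 0 0 0;0 0 0 0 0 0;0 0 0 0 0 0;0 0 0 0 0 0;0 0 0 0 0 0;0 0 0 0 0 0;0 0 0 0 0 0;0 0 0 0 0 0;0 0 0 0 0 0' 1
```

```text
clock: 3.83
tool_pos: [0.4405, -0.2714, 0.0017]
orientation: [-180.0, 0.0, -120.0]
force: [-0.7, -0.2, 0.4]
opening: 0.0875
gripper_force: 0.0
clock: 4.67
tool_pos: [0.4404, -0.2715, 0.0016]
orientation: [-180.0, -0.0, -120.0]
force: [0.6, -1.4, 0.4]
opening: 0.0265
gripper_force: 7.3
```

Still closing; wait, then lift and look.

```bash
python3 -m inch '0 0 0 0 0 0;0 0 0 0 0 0;0 0 0 0 0 0;0 0 0 0 0 0;0 0 0 0 0 0;0 0 0 0 0 0'
python3 -m inch '0 0 -.05 0 0 0;0 0 -.1 0 0 0;0 0 -.2 0 0 0;0 0 -.3 0 0 0;0 0 -.4 0 0 0;0 0 -.5 0 0 0;0 0 -.5 0 0 0;0 0 -.5 0 0 0;0 0 -.5 0 0 0'
python3 - <<'E'
from h import *
P=camera_params("wrist");im=snapshot("wrist");cv2.imwrite("pics/w3c.png",cv2.resize(im[100:400,150:490,::-1],None,fx=2,fy=2,interpolation=2))
import pickle;pickle.dump((P,get_obs()),open("P3","wb"))
for t in("clip_mouth","clip_handles"): print(t,[(x["uv"],x["p"]) for x in landmark_of("wrist",t)])
E
```

```text
clock: 5.17
tool_pos: [0.4405, -0.2714, 0.0016]
orientation: [-180.0, 0.0, -120.0]
force: [0.8, 0.6, 0.6]
opening: 0.0236
gripper_force: 29.3
clock: 5.92
tool_pos: [0.4398, -0.2711, 0.151]
orientation: [180.0, 0.0, -120.0]
force: [-0.5, -0.1, -1.9]
opening: 0.0237
gripper_force: 29.3
clip_mouth []
clip_handles [([321.6, 288.5], 0.98)]
```

View pics/w3c.png

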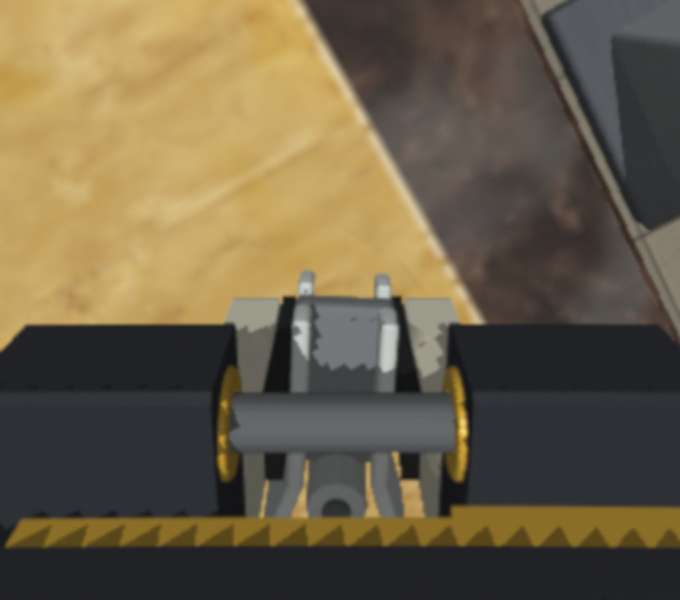

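Run:
```python
from h import *
import pickle;P,o=pickle.load(open("P3","rb"))
A=R.from_euler("xyz",o["orientation"],degrees=True)
for n,u in(("hinge",(335,507)),("spine end",(346,300)),("hl",(306,273)),("hr",(382,277))):
  for dz in(.0285,.024): print(n,np.round(A.inv().apply(atz("wrist",(150+u[0]/2,100+u[1]/2),o["tool_pos"][2]+dz,P)-o["tool_pos"]),4))
```

```text
hinge [-0.0334 -0.0023 -0.0285]
hinge [-0.0375 -0.0024 -0.024 ]
spine end [ 0.021   0.0002 -0.0285]
spine end [ 0.0188  0.0002 -0.024 ]
hl [ 0.0273 -0.0083 -0.0285]
hl [ 0.0253 -0.0086 -0.024 ]
hr [ 0.0264  0.0078 -0.0285]
hr [ 0.0244  0.0081 -0.024 ]
```

Run:
```python
from h import *
goal([.455,.19,.25],-97.)
```

```text
row [-1.3573  0.7239 -0.3317] [ 0.0009 -0.     -0.1276] clock 6.07
```

```bash
python3 -m inch '-.03 .015 -.03 0 0 0;-.1 .05 -.1 0 0 -.01;-.2 .105 -.2 0 0 -.03;-.31 .16 -.3 0 0 -.05;-.43 .23 -.33 0 0 -.07;-.55 .29 -.33 0 0 -.09;-.66 .35 -.33 0 0 -.11;-.76 .4 -.33 0 0 -.128;-.84 .45 -.33 0 0 -.128;-.88 .47 -.33 0 0 -.128'
python3 - <<'E'
from h import *
goal([.455,.19,.25],-97.)
E
```

```text
clock: 6.9
tool_pos: [0.4495, 0.0309, 0.2506]
orientation: [180.0, 0.0, -96.8]
force: [-0.1, 0.7, -1.7]
opening: 0.0237
gripper_force: 29.3
row [-0.5288  0.0441  0.0022] [0.0001 0.0001 0.0014] clock 6.9
```

```bash
python3 -m inch '-.1 .01 0 0 0 0;-.2 .015 0 0 0 0;-.3 .025 0 0 0 0;-.4 .033 0 0 0 0;-.46 .038 0 0 0 0;-.49 .04 0 0 0 0;-.5 .04 0 0 0 0;-.5 .04 0 0 0 0;-.5 .04 0 0 0 0'
python3 - <<'E'
from h import *
P=camera_params("wrist");o=get_obs();im=snapshot("wrist");cv2.imwrite("pics/w4.png",im[...,::-1])
print(o["tool_pos"],o["orientation"],np.abs(o["qvel"]).max())
import pickle;pickle.dump((P,o),open("P4","wb"))
for t,z in(("board_edge",.072),("board_stand",0)): print(t,[(x["uv"],x["p"],atz("wrist",x["uv"],z,P)) for x in landmark_of("wrist",t)[:2]])
E
```

```text
clock: 7.65
tool_pos: [0.4559, 0.1774, 0.2504]
orientation: [180.0, -0.0, -96.9]
force: [0.0, 0.2, -0.6]
opening: 0.0241
gripper_force: 29.3
[0.45594055 0.17742264 0.25040653] [ 1.79971760e+02 -3.32518658e-02 -9.69229551e+01] 0.7519291483205377
board_edge [([317.1, 197.3], 0.9, array([0.4622412 , 0.19288119, 0.072     ]))]
board_stand [([319.4, 228.9], 0.72, array([0.46793167, 0.25759148, 0.        ])), ([318.9, 311.7], 0.28, array([0.48415227, 0.38453224, 0.        ]))]
```

View pics/w4.png

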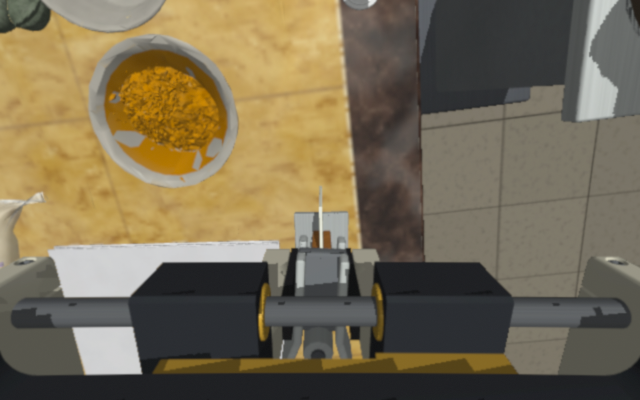

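Run:
```python
from h import *
import pickle;P,o=pickle.load(open("P4","rb"))
im=cv2.imread("pics/w4.png");cv2.imwrite("pics/w4c.png",cv2.resize(im[170:260,270:370],None,fx=6,fy=6,interpolation=2))
for X in([.459,.19,.112],[.459,.19,.032],[.459,.19,.072],[.472,.31,.112]): print(X,proj("wrist",X),proj("top",X))
```

```text
[0.459, 0.19, 0.112] [320.1054408  206.16284127] [269.91031875 227.42822279]
[0.459, 0.19, 0.032] [320.2271728  184.93164771] [274.44040451 229.28363788]
[0.459, 0.19, 0.072] [320.17292548 194.39483327] [272.26186377 228.39150041]
[0.472, 0.31, 0.112] [321.70501472 315.51179903] [222.54019967 222.16092239]
```

View pics/w4c.png

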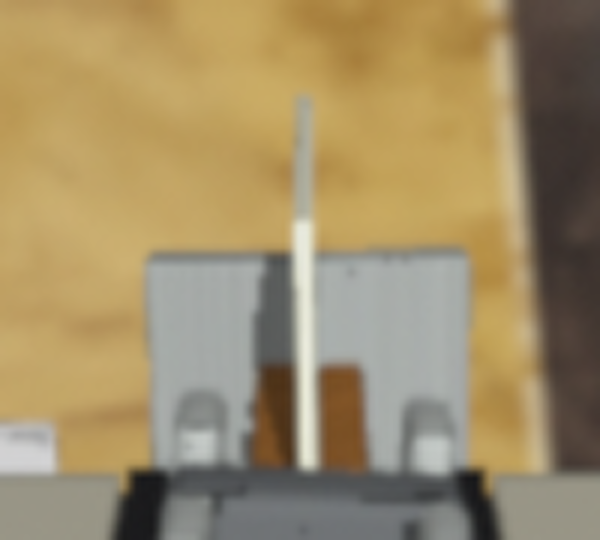

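Run:
```python
from h import *
import pickle;P,o=pickle.load(open("P4","rb"))
w=lambda x,y,z:atz("wrist",(270+x/6,170+y/6),z,P)
b=w(304,97,.032);t=w(303.5,218,.112);f=w(309,468,.112)
ya=lambda d:np.degrees(np.arctan2(d[1],d[0]))
print(b,t,f,ya(f-t))
l,r=w(150,258,.01),w(468,252,.01);print(l,r,np.linalg.norm(l-r),ya(l-r)+90,(l+r)/2)
l2,r2=w(151,410,.01),w(469,410,.01);print(ya(l2-l),ya(r2-r))
A=R.from_euler("xyz",o["orientation"],degrees=True)
e=(b+t)/2;print("edge in tool",A.inv().apply(e-o["tool_pos"]))
```

```text
[0.45827941 0.19162816 0.032     ] [0.45823054 0.19033545 0.112     ] [0.4624916  0.23302036 0.112     ] 84.29928351797872
[0.49554684 0.22830841 0.01      ] [0.4285843  0.23505985 0.01      ] 0.06730203475642005 84.24265359831882 [0.46206557 0.23168413 0.01      ]
82.11311288460769 84.88393942738112
edge in tool [-0.01384281 -0.00075113  0.17839818]
```

Run:
```python
from h import *
goal([.4452,.0617,.25],-95.8);goal([.4452,.0617,.0586],-95.8)
```

```text
row [ 0.3864 -0.0104  0.0022] [-0.      0.     -0.0066] clock 7.8
row [ 0.3864 -0.0104  0.6402] [-0.      0.     -0.0066] clock 7.8
```

```bash
python3 -m inch '.08 0 0 0 0 -.003;.17 -.005 0 0 0 -.006;.26 -.01 0 0 0 -.006;.33 -.01 0 0 0 -.006;.37 -.01 .05 0 0 -.006;.386 -.01 .13 0 0 -.006;.386 -.01 .23 0 0 -.006;.386 -.01 .33 0 0 -.006;.386 -.01 .43 0 0 -.006;.386 -.01 .5 0 0 -.006'
python3 -m inch '0 0 .07 0 0 0;0 0 .11 0 0 0;0 0 .13 0 0 0;0 0 .139 0 0 0;0 0 .139 0 0 0;0 0 .139 0 0 0;0 0 .139 0 0 0'
python3 - <<'E'
from h import *
goal([.4452,.0617,.0586],-95.8)
print(get_obs()["tool_pos"],get_obs()["orientation"])
im=snapshot("top");cv2.imwrite("pics/t5.png",cv2.resize(im[190:260,220:340,::-1],None,fx=6,fy=6,interpolation=2))
for t in("clip_mouth","board_edge"):
  for c in("top","side"):
    if c=="side" and t=="clip_mouth": snapshot("side")
    z=.072; print(t,c,[(np.round(x["uv"],1),round(x["p"],2),np.round(atz(c,x["uv"],z),4)) for x in landmark_of(c,t)[:2]])
o=get_obs();A=R.from_euler("xyz",o["orientation"],degrees=True)
m=o["tool_pos"]+A.apply([-.078,0,-.0134]);print("pred mouth",m,proj("top",m),proj("side",m))
E
```

```text
clock: 8.63
tool_pos: [0.4442, 0.0614, 0.0986]
orientation: [179.9, -0.0, -95.9]
force: [0.2, 0.0, -1.0]
opening: 0.0238
gripper_force: 29.3
clock: 9.22
tool_pos: [0.4459, 0.0631, 0.0598]
orientation: [-179.9, 0.1, -95.8]
force: [0.4, 0.3, -0.7]
opening: 0.0237
gripper_force: 29.3
row [0.0047 0.002  0.004 ] [-0.0005  0.0003 -0.0002] clock 9.22
[0.44594234 0.06305425 0.0598114 ] [-1.79912029e+02  6.13263220e-02 -9.58339518e+01]
clip_mouth top []
clip_mouth side [(array([329.2, 218.5]), 0.86, array([0.4567, 0.154 , 0.072 ]))]
board_edge top [(array([267.8, 225.8]), 0.92, array([0.4657, 0.2018, 0.072 ]))]
board_edge side [(array([321.5, 224.8]), 0.96, array([0.4628, 0.195 , 0.072 ]))]
pred mouth [0.45330315 0.14047289 0.07260638] [291.21794174 230.5960744 ] [332.13468032 216.40382266]
```

View pics/t5.png

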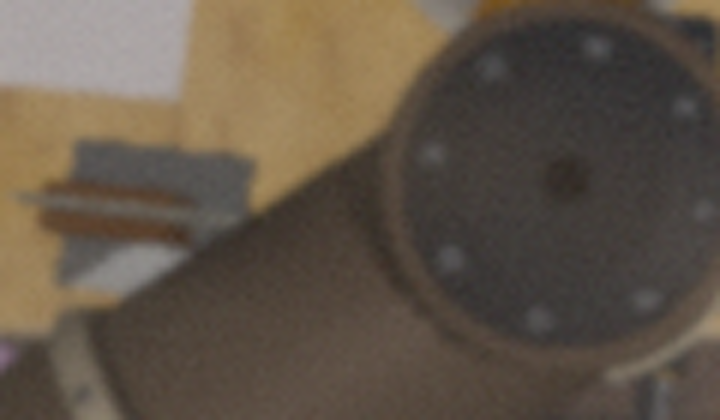

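Run:
```python
from h import *
im=snapshot("side");cv2.imwrite("pics/s5.png",cv2.resize(im[190:260,280:370,::-1],None,fx=8,fy=8,interpolation=2))
Pp=lambda X:(np.array(proj("side",X))-[280,190])*8
print("edge t,b",Pp([.4583,.191,.112]),Pp([.4583,.191,.032]),Pp([.4705,.3155,.112]))
o=get_obs();A=R.from_euler("xyz",o["orientation"],degrees=True)
for q in([-.079,.016,-.0284],[-.079,-.016,-.0284],[-.079,.016,.0016],[-.079,-.016,.0016]): print(Pp(o["tool_pos"]+A.apply(q)))
```

```text
edge t,b [351.17932537 169.5341884 ] [347.00505079 378.722145  ] [160.315232   337.03662632]
[458.88183916 184.92468677]
[375.55446006 163.44293545]
[456.1746216  261.87163758]
[373.74212376 239.80937385]
```

View pics/s5.png

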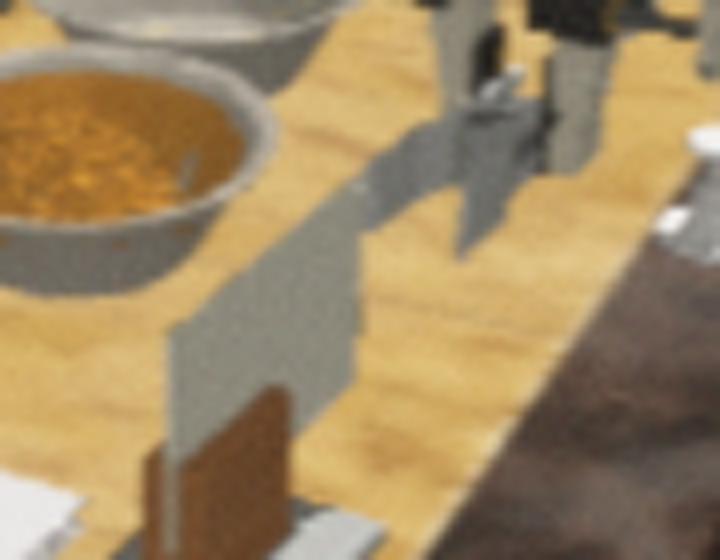

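Run:
```python
from h import *
from scipy.optimize import least_squares
import pickle;P4,_=pickle.load(open("P4","rb"))
def pj(P,X):
    Rm=cv2.Rodrigues(np.array(P["rvec"],float))[0];c=Rm@np.array(X)+np.array(P["tvec"],float).ravel();s=c[:2]/c[2];s=s*(1+P["k1"]*(s@s));K=np.array(P["mtx"]);return K[:2,:2]@s+K[:2,2]
Ps,Pt=camera_params("side"),camera_params("top")
S=lambda x,y:np.array([280+x/8,190+y/8]);W=lambda x,y:np.array([270+x/6,170+y/6])
for u,z in((S(360,183),.112),(S(353,385),.032),(S(172,325),.112)): print(atz("side",u,z))
obs=dict(side=[(Ps,S(360,183),0,.112),(Ps,S(353,385),0,.032),(Ps,S(172,325),.125,.112)],
 top=[(Pt,np.array([271.5,228.4]),0,.112),(Pt,np.array([222,222.3]),.125,.112)],
 wrist=[(P4,W(303.5,218),0,.112),(P4,W(304,97),0,.032)])
def res(p,L): return np.concatenate([pj(P,[p[0]+d*np.cos(p[2]),p[1]+d*np.sin(p[2]),z])-u for P,u,d,z in L])
for k,L in list(obs.items())[:2]+[("all",sum(obs.values(),[]))]:
    r=least_squares(res,[.458,.19,1.47],args=(L,));print(k,r.x[:2],np.degrees(r.x[2]),np.round(r.fun,1))
```

```text
[0.45213218 0.19864194 0.112     ]
[0.45490748 0.19400902 0.032     ]
[0.47025641 0.30748691 0.112     ]
side [0.45488293 0.1909402 ] 83.96433155630702 [ 0.1 -1.4  0.4 -0.5 -0.5  1.7]
top [0.45666342 0.1865974 ] 83.16079224092286 [-0.3 -0.   0.3  0. ]
all [0.45776357 0.19008281] 84.27348058989247 [-0.8 -1.8 -0.4 -0.9 -1.2  1.3 -1.6 -0.5 -1.2  0.6  0.5 -0.3  0.3 -1.3]
```

Run:
```python
from h import *
goal([.4437,.0631,.0586],-96);goal([.4470,.0950,.0586],-96)
```

```text
row [-0.0003  0.0056  0.0016] [-0.0001  0.0001  0.001 ] clock 9.57
row [-0.1072  0.0055  0.0016] [-0.0001  0.0001  0.001 ] clock 9.57
```

```bash
python3 -m inch '0 .003 .001 0 0 0;-.005 .0055 .0016 0 0 .001;-.02 .0055 .0016 0 0 .001;-.04 .0055 .0016 0 0 .001;-.06 .0055 .0016 0 0 .001;-.08 .0055 .0016 0 0 .001;-.1 .0055 .0016 0 0 .001;-.107 .0055 .0016 0 0 .001;-.107 .0055 .0016 0 0 .001;-.107 .0055 .0016 0 0 .001'
python3 -m inch '0 0 0 0 0 0;0 0 0 0 0 0;0 0 0 0 0 0'
python3 - <<'E'
from h import *
o=get_obs();goal([.4506,.1293,.0586],-96)
im=snapshot("side");cv2.imwrite("pics/s6.png",cv2.resize(im[195:245,305:355,::-1],None,fx=12,fy=12,interpolation=2))
Pp=lambda X:np.round((np.array(proj("side",X))-[305,195])*12)
print("edge t,m,b",Pp([.457,.190,.112]),Pp([.457,.190,.072]),Pp([.457,.19,.032]))
A=R.from_euler("xyz",o["orientation"],degrees=True)
for q in([-.079,.016,-.0284],[-.079,-.016,-.0284],[-.079,.016,.0016],[-.079,-.016,.0016]): print(Pp(o["tool_pos"]+A.apply(q)))
E
```

```text
clock: 10.4
tool_pos: [0.4468, 0.095, 0.0583]
orientation: [180.0, -0.0, -96.0]
force: [-0.3, 0.2, -1.3]
opening: 0.0234
gripper_force: 29.3
clock: 10.65
tool_pos: [0.4468, 0.0946, 0.0584]
orientation: [180.0, 0.0, -96.0]
force: [-0.6, 0.1, -0.9]
opening: 0.024
gripper_force: 29.3
row [-0.1162 -0.0003 -0.0007] [ 0.      0.     -0.0002] clock 10.65
edge t,m,b [234. 193.] [231. 353.] [227. 507.]
[331. 280.]
[204. 246.]
[328. 397.]
[202. 362.]
```

View pics/s6.png

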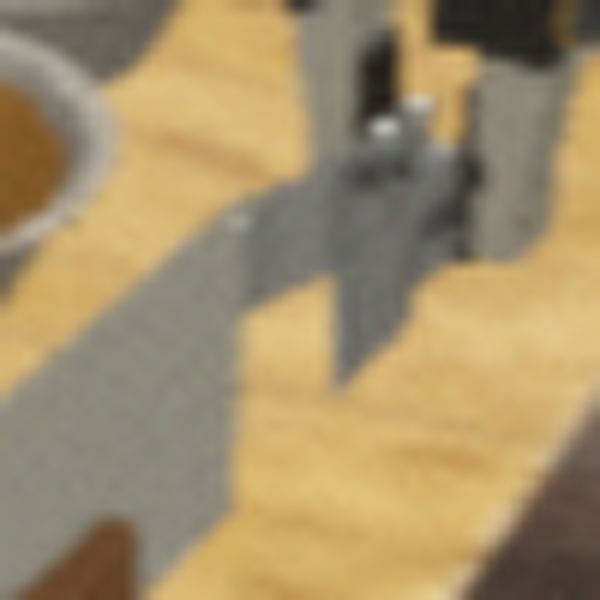

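```bash
python3 -m inch '-.01 0 0 0 0 0;-.025 0 0 0 0 0;-.04 0 0 0 0 0;-.055 0 0 0 0 0;-.07 0 0 0 0 0;-.085 0 0 0 0 0;-.1 0 0 0 0 0;-.11 0 0 0 0 0;-.116 0 0 0 0 0;-.116 0 0 0 0 0'
python3 -m inch '0 0 0 0 0 0;0 0 0 0 0 0;0 0 0 0 0 0;0 0 0 0 0 0;0 0 0 0 0 0'
python3 - <<'E'
from h import *
o=get_obs();goal([.4506,.1293,.0586],-96)
im=snapshot("side");cv2.imwrite("pics/s7.png",cv2.resize(im[195:245,305:355,::-1],None,fx=12,fy=12,interpolation=2))
Pp=lambda X:np.round((np.array(proj("side",X))-[305,195])*12)
print("edge t,m,b",Pp([.457,.190,.112]),Pp([.457,.190,.072]),Pp([.457,.19,.032]))
A=R.from_euler("xyz",o["orientation"],degrees=True)
for q in([-.079,.016,-.0284],[-.079,.016,.0016]): print(Pp(o["tool_pos"]+A.apply(q)))
for t in("clip_mouth","board_edge"):print(t,[(np.round((np.array(x["uv"])-[305,195])*12),x["p"]) for x in landmark_of("side",t)[:1]])
E
```

```text
clock: 11.53
tool_pos: [0.4506, 0.1299, 0.0584]
orientation: [180.0, 0.0, -96.0]
force: [0.5, 0.5, -0.4]
opening: 0.0238
gripper_force: 29.3
clock: 11.95
tool_pos: [0.4505, 0.1293, 0.0584]
orientation: [-180.0, -0.0, -96.0]
force: [0.0, -0.4, -0.6]
opening: 0.024
gripper_force: 29.3
row [ 0.     -0.0002 -0.0007] [-0.     -0.     -0.0002] clock 11.95
edge t,m,b [234. 193.] [231. 353.] [227. 507.]
[259. 346.]
[256. 465.]
clip_mouth [(array([179., 395.]), 0.53)]
board_edge [(array([222., 378.]), 0.76)]
```

View pics/s7.png

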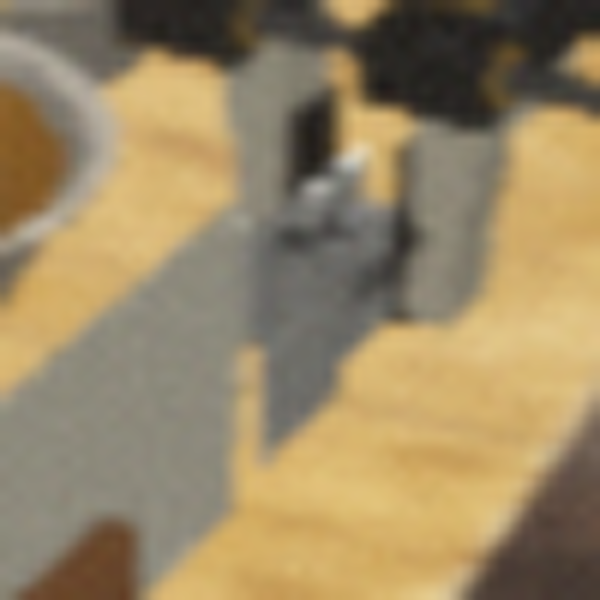

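```bash
python3 -c "
from plant import *
o=get_obs();print(o['force'],abs(o['qvel']).max(),o['opening']);print(close_job())"
```

```text
[-0.85903834  0.76785247 -1.2261284 ] 0.14749012645132278 0.02368389784867375
the job is handed in; nothing more can be done
None
```

The job is handed in at about 12 s of the 29 s: the clip is held still and fully squeezed (23.7 mm, 29 N), level at mid-height, with the board's free edge about 18 mm inside the open mouth and, by the side camera, within about 2 mm of midway. Forces stayed near zero, with no sign of contact, and the bowl, stamp and rice cake were kept clear of but not looked at again.

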